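# Lift the oily scent stone onto the navy tray

## Robot

A 7-joint arm with a two-finger parallel gripper is mounted at the origin on the work surface. World frame = base frame: x ahead of the robot, y to its left, z up, the work surface at z = 0. Lengths are in mm, angles in rad, forces in N, time in s.
With the tool pointing down it reaches from about 425 to 1025 mm from the base axis. Payload 9.4 kg.
Tool frame: the origin (TCP) lies on the centre line of the jaws, within the pads' length; the fingertips stand 19 mm ahead of it and the grasp point (between the pads) is the TCP; z points along the fingers, y is the line along which they close (so a half turn about z gives the same grasp; the last joint's range is limited). The gripper opens to 85 mm and grips with 20 to 120 N. Pads are 22 mm wide; open, the fingers measure 114 mm over their backs; the gripper's body (76 mm by 85 mm) begins 54 mm behind the grasp point. The pads swing forward as they close: fully open they stand 13 mm farther back than shut.
Start: joints at [-1.426, 0.599, -0.003, 1.599, 0.002, 0.943, -0.08], TCP at [159.493, 707.238, 250.275] pointing down, gripper open.
Joint ranges: [-2.57, 2.57], [-0.35, 1.97], [-1.29, 1.29], [0.11, 2.56], [-1.05, 4.19], [0.11, 1.86], [-2.63, 2.63]. Speed limits (rad/s): [2.22, 2.22, 3.01, 3.01, 3.14, 3.14, 3.14].

## Interface

Orientations are given as a 3x3 rotation matrix whose columns are the frame's x, y, z axes.
In Python, from rig import bot, vision, spotter gives the robot as it stands.
- The arm moves only by the tool step_arm, never from a script. Its argument "motion" is a list of rows, each a list of 5 numbers: the shift along the tool's x, y, z in cm, then the turn about the tool's z in degrees, then the gripper's target within -1 to 1 (shut at 1, half-way at 0, fully open at -1). In form: [[tx, ty, tz, turn, grip], ...]. A call has 1 to 20 rows; each row is the pose to reach, as a shift and turn from the pose commanded when the call began, along the tool's axes at that moment; what a row does not reach only later rows make up. A row lasts 1/10 s, in which the tool goes at most 50 mm and 8.59 degrees, less where a joint would pass 70% of its speed; a pose out of reach is approached as far as the arm can. A call with a gripper value outside its range is refused whole. The fingers move at their own pace and stop on an object; the grip force is fixed at half the most. Time passes only in rows, so rows that repeat a pose let the fingers close. It gives the time, the measured TCP pose, the force, the opening and the grip force at its end, in the units of the state.
- bot.state(): the state, without advancing time (a new reading comes with each control period).
- vision.get_image(name): name is "scene" or "top"; returns (picture, depth): 400x640x3 uint8, red, green, blue; 400x640 float32, mm along the optical axis (not along the pixel's ray), 0 where there is no reading.
- vision.camera_model(name): a dict with "camera_matrix" (3x3 intrinsics, pixels), "origin" and "rotation" of the camera in the world. Camera axes: x right, y up, looking along -z (the intrinsics and any distortion apply to the point x, -y, -z); pixel columns grow to the right and rows downward; lengths in mm; the calibration is good to about 2 mm. A picture is of the moment at which its call begins. camera_model takes no time and is no camera call.
- bot.job_done(): hands the job in; it is judged then, once.
Trained networks look in the newest picture that a camera, given by its name, has taken for a name from the list of things; names that differ only in an ending like _2 or _b are one class to them, and where a whole thing is asked for, a point or a joint stands for the part that bears it (a point fixed in the world has none). Each returns a list of dicts, best first, with "score" (0 to 1); they miss things now and then, are a little off and sometimes report something else, mostly with a low value. They report only what shows in the picture. A call takes as long as a camera call. They do not tell look-alikes from the thing itself.
- spotter.look_for(camera, label): "location" ([column, row] in pixels, amid what is visible of it).
- spotter.masks_of(camera, label): "mask" (400x640 bool, what is visible of it) and "location" ([column, row] in pixels, amid what is visible of it).
The state is a dict: "clock": time; "q": joint angles; "qvel": joint speeds; "tau": joint torques, N m; "tcp_pos": TCP position; "eef_rot": TCP orientation; "force": force on the tool from outside, world axes, zero at the start; "moment": the same for the moment, N m; "finger_gap": opening from 0.0 (shut) to 1.0 (fully open); "gripper_force": force on a finger pad.
Only numpy, scipy, OpenCV 4.12 (cv2) and the standard library are available. Lean on these libraries where they do the work, as an engineer would, in place of code of your own. Each camera call takes 0.05 s, during which the arm holds its last target. There are 200 camera calls.

## Task

The square plaster scent stone on the shelf is soaked in oil, so do not touch it with the fingers: take the steel lifter by its handle, slide its blade under the square stone, lift it and tip it gently onto the navy tray so that it ends lying flat on its feet inside the rim. Do not drop it from a height, and leave the round stone where it is. Then lay the lifter back down flat on the bare shelf, clear of the stone and the tray, and let go.

Things in the scene. Friction and masses are not known exactly. Their poses are not given: they have to be found in the camera images.
- square_stone: Off-white plaster scent stone to move: plate 90 x 90 x 6 mm on four rubber feet 12 x 12 mm, 8 mm high (centres 38 mm off in x and y), 14 mm high in all, 60 to 130 g. Under the plate a channel 64 mm wide, 8 mm high runs free along its x and its y. Origin: centre of the feet's underside, at z = 0; x, y along its sides, x within 0.3 rad of world x.
- round_stone: Bystander, not to be moved: round scent stone of the same plaster, 96 mm across, 14 mm high, on four feet. Origin: centre of its underside. The two stones and the tray share three places (ahead, left, right) in any order.
- tray: Loose navy ceramic tray, 190 x 190 mm, 0.8 kg: floor 6 mm thick, rim 10 mm wide and 14 mm high above the shelf (8 mm above the inner floor, which is 170 x 170 mm). Origin: centre of its underside, on the shelf; z up, x and y along its sides, x within 0.3 rad of world x.
- lifter: Lifter, 0.16 kg; x to blade tip, z up; origin at blade's underside (z = 0 lying), below the grip point. Blade x 55-155 mm, 40 wide, 2 thick, polished: a stone (best centred at x = 108) slides off at 14-20 deg tilt. Neck slopes up from x = 56 to a wooden handle: x -58 to 32, 16 wide, 22 high, middle at z = 45; grip it at x = 0, 60 N or more. Heel at x = -55, 30 wide, down to z = 0. Lies flat.
Not all that is in view belongs to the job. Of the things that look like the lifter, take the one that is farthest to the robot's right at the start.

How it is judged (in metres and radians):
On the way:
1. the square stone is carried on the lifter, clear of the shelf (at least 30 mm up) (height (world z) of square_stone above 0.03 m and contact force between lifter and square_stone above 0.2 N), for 0.2 s.
At the end, for the whole second after the job is handed in: The square stone rests flat on its feet on the tray's floor inside the rim (centre within 45 mm of the tray's along each side, tilt under 0.1 rad); the lifter lies still and flat on the shelf (origin under 12 mm up, tilt under 0.15 rad) off stone and tray; the round stone moved under 30 mm (x of square_stone in the frame of tray between -0.045 and 0.045 m and y of square_stone in the frame of tray between -0.045 and 0.045 m and z of square_stone in the frame of tray between 0.002 and 0.01 m and angle between each of square_stone, tray's own z axis and vertical below 0.1 rad and linear speed of each of square_stone, lifter below 0.03 m/s and height (world z) of tray below 0.01 m and height (world z) of lifter between -0.01 and 0.012 m and angle between lifter's own z axis and vertical below 0.15 rad and contact force between lifter and square_stone below 0.05 N and contact force between lifter and tray below 0.05 N and distance of round_stone from where it was at the start of the episode below 0.03 m); the robot touches nothing.
It fails at once if the fingers touch the square stone (over 0.5 N) (contact force between the fingers and square_stone above 0.5 N).
It fails at once if the round stone is moved by over 30 mm (distance of round_stone from where it was at the start of the episode above 0.03 m).
It fails at once if the square stone is dropped: off the lifter it moves faster than 0.8 m/s (a fall of over 30 mm) (linear speed of square_stone above 0.8 m/s and contact force between lifter and square_stone below 0.01 N).
It also fails if it takes over 69 s, if anything falls off the work surface, if the arm or the gripper's body presses on something with over 40 N, if the wrist force passes 120 N, or if a joint passes its speed limit or range.

## Working session

There is one attempt and no reset: what is moved stays moved. The work goes in short steps, Python scripts to look and compute and a tool call to move; the robot and the scene stay as the last step left them, time stands still between calls to the robot, and variables do not carry over. Pictures are saved under pics/ and viewed, at most 10 in all, crops included, and the job is handed in when it is done.

Besides the shell and the picture viewer there is one more tool, called after "Call:" in YAML: its name, and indented under it one key for each argument. step_arm: Moves the arm, as the interface text tells. Its arguments: {"type":"object","properties":{"motion":{"type":"array","items":{"type":"array","items":{"type":"number"}}}},"required":["motion"]}

```bash
mkdir -p pics
cat > h.py <<'E'
import numpy as np, cv2
from rig import bot, vision, spotter
def world(name, depth, px):
    m=vision.camera_model(name); K=np.array(m["camera_matrix"]); px=np.atleast_2d(px).astype(int)
    d=depth[px[:,1],px[:,0]]
    p=np.stack([(px[:,0]-K[0,2])/K[0,0]*d, -(px[:,1]-K[1,2])/K[1,1]*d, -d],1)
    return p@np.array(m["rotation"]).T+np.array(m["origin"])
E
python3 - <<'E'
from h import *
for c in ("top","scene"):
    im,d=vision.get_image(c); np.save(f"{c}_d.npy",d); np.save(f"{c}_i.npy",im)
    cv2.imwrite(f"pics/{c}1.png",im[:,:,::-1])
    m=vision.camera_model(c); print(c,m)
    for l in ("square_stone","round_stone","tray","lifter"):
        for r in spotter.masks_of(c,l):
            k=r["mask"]; ys,xs=np.nonzero(k&(d>0)); P=world(c,d,np.c_[xs,ys])
            print(c,l,round(r["score"],2),np.round(r["location"]),k.sum(),np.round(np.median(P,0)) if len(P) else None)
print(bot.state())
E
```

```text
top {'camera_matrix': array([[381.74948981,   0.        , 320.3775798 ],
       [  0.        , 381.74948981, 192.30757016],
       [  0.        ,   0.        ,   1.        ]]), 'origin': array([399.49372756,  -1.26852141, 827.50553234]), 'rotation': array([[ 0.00820591,  0.99217267, -0.12460359],
       [-0.9999447 ,  0.00732224, -0.00754818],
       [-0.00657672,  0.12465864,  0.99217789]])}
top square_stone 0.67 [494. 174.] 1678 [ 540. -368.   14.]
top round_stone 0.55 [332. 106.] 1379 [685. -13.  14.]
top tray 0.87 [159. 189.] 7891 [508. 358.   6.]
top lifter 0.95 [186. 313.] 1390 [245. 295.   3.]
scene {'camera_matrix': array([[362.00130939,   0.        , 320.02174437],
       [  0.        , 362.00130939, 197.01701535],
       [  0.        ,   0.        ,   1.        ]]), 'origin': array([877.84872677, 472.9687872 , 593.43883476]), 'rotation': array([[-0.74951647, -0.42714401,  0.5057401 ],
       [ 0.66197635, -0.48767605,  0.56917431],
       [ 0.00351794,  0.7613935 ,  0.64828046]])}
scene square_stone 0.94 [211. 160.] 633 [ 544. -357.   13.]
scene round_stone 0.87 [235. 263.]
[... 286 characters left out ...]
38, -0.0798026 ]), 'qvel': array([-0.00029211, -0.00335378, -0.0001354 , -0.00025869,  0.00027449,
       -0.00034081, -0.00029646]), 'tau': array([-1.82550200e-03, -7.75563383e+01,  1.56226907e+00, -2.58173472e+01,
        1.23540967e-02,  2.66305135e-03,  1.97958748e-06]), 'tcp_pos': array([159.53667377, 707.19554319, 250.22329185]), 'eef_rot': array([[-9.75493991e-01,  2.20026067e-01,  5.31821439e-05],
       [ 2.20026061e-01,  9.75493989e-01, -1.02615258e-04],
       [-7.44568935e-05, -8.83991104e-05, -9.99999993e-01]]), 'force': array([ 0.16926564, -0.21815371, -0.49163046]), 'moment': array([ 0.02947531, -0.01853386,  0.01810923]), 'gripper_force': 0.0, 'finger_gap': 0.999498034462248}
```

View pics/top1.png

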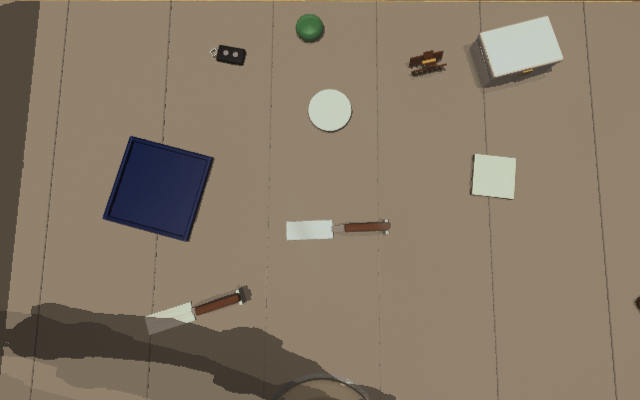

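View pics/scene1.png

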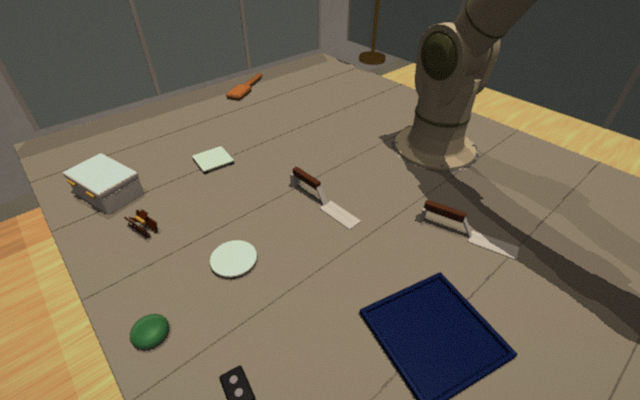

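The candidates for the lifter are A at top (337,229) / scene (324,202), B at top (200,311) / scene (472,237), and an orange spatula-like thing at scene (245,88), top edge (638,303). The square stone is at top (494,176), the round stone at (330,110) and the tray at (159,189). I'll check the candidates in one crop.

Run:
```python
from h import *
s=np.load("scene_i.npy"); sd=np.load("scene_d.npy"); t=np.load("top_i.npy"); td=np.load("top_d.npy")
a=cv2.resize(s[60:120,200:300],(500,300),interpolation=cv2.INTER_CUBIC)
b=cv2.resize(t[210:250,270:400],(780,240),interpolation=cv2.INTER_CUBIC)
c=np.zeros((540,780,3),np.uint8); c[:300,:500]=a; c[300:]=b
cv2.imwrite("pics/crop1.png",np.clip(c[:,:,::-1].astype(float)*1.4,0,255))
print(world("scene",sd,[[238,93],[258,76],[245,88]]).round())
# lifter A: blade and handle by height/brightness near it
ys,xs=np.mgrid[210:250,275:400]; px=np.c_[xs.ravel(),ys.ravel()]; P=world("top",td,px)
h=P[:,2]>30; H=P[h]; print("handle n",h.sum(), H.min(0).round(),H.max(0).round(),H.mean(0).round(1))
g=t[px[:,1],px[:,0]].astype(int); bl=(g.min(1)>150)&(P[:,2]<20)
def fit(px,P,z,n,name="top"):
    m=np.zeros((400,640),np.uint8); m[px[:,1],px[:,0]]=1; 
    k,l,st,_=cv2.connectedComponentsWithStats(m); i=1+st[1:,4].argmax(); yy,xx=np.nonzero(l==i)
    mm=vision.camera_model(name); K=np.array(mm["camera_matrix"]);R=np.array(mm["rotation"]);o=np.array(mm["origin"])
    r=np.c_[(xx-K[0,2])/K[0,0],-(yy-K[1,2])/K[1,1],-np.ones(len(xx))]@R.T; Q=(o+r*((z-o[2])/r[:,2])[:,None])[:,:2]
    c,sz,an=cv2.minAreaRect(Q.astype(np.float32)); print(n,"mean",Q.mean(0).round(1),"rect c",np.round(c,1),np.round(sz,1),round(an,2), "axis",st[i])
    return Q
fit(px[bl],P[bl],2,"blade"); 
fit(px[h],P[h],56,"handle")
for n,(x0,x1,y0,y1),z,f in (("square",(460,530,140,210),14,lambda g:g.min(1)>130),("round",(295,365,80,145),14,lambda g:g.min(1)>130),("tray",(90,225,125,250),14,lambda g:g[:,0]<45)):
    ys,xs=np.mgrid[y0:y1,x0:x1]; p=np.c_[xs.ravel(),ys.ravel()]; g=t[p[:,1],p[:,0]].astype(int); k=f(g)
    fit(p[k],None,z,n)
```

```text
[[ 265. -676.   18.]
 [ 119. -761.   18.]
 [ 878.  473.  593.]]
handle n 435 [ 399. -135.   30.] [444.  -1. 828.] [425.7 -83.9  86.8]
blade mean [422.1  28.8] rect c [422.2  28.8] [ 39.8 100. ] 2.66 axis [286 220  47  20 856]
handle mean [426.8 -87.4] rect c [422.4 -84.6] [30.  98.5] 7.56 axis [340 219  50  16 419]
square mean [ 540.2 -368.4] rect c [ 540.6 -368.4] [89.4 89.7] 83.74 axis [ 472  154   44   45 1710]
round mean [686.5 -13.1] rect c [686.4 -12.6] [93.8 92.8] 0.32 axis [ 308   89   43   42 1425]
tray mean [509.3 356. ] rect c [510.2 354.8] [192.2 187.2] 75.53 axis [ 103  137  110  104 7480][ WARN:0@0.470] global loadsave.cpp:1063 imwrite_ Unsupported depth image for selected encoder is fallbacked to CV_8U.
```

View pics/crop1.png

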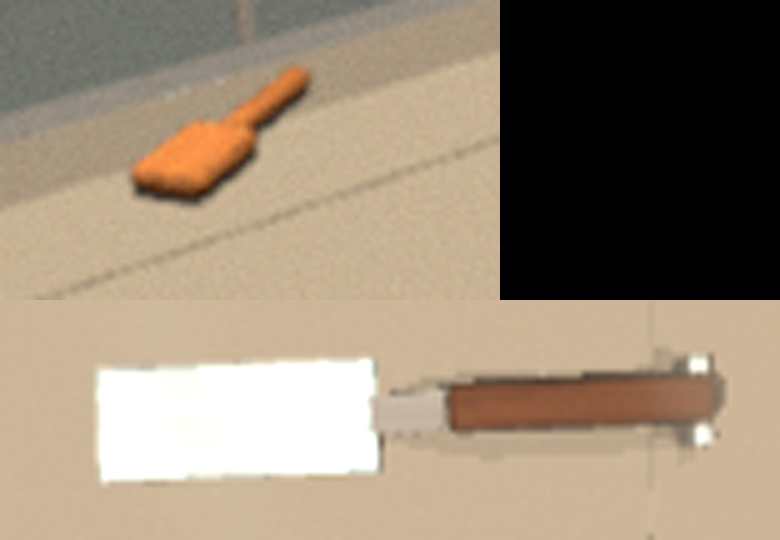

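The orange thing (scene (238,93)) is a one-piece scoop with no blade, so it is no match. The steel-bladed lifter A at top (337,229) is the rightmost true look-alike, and I'll take it. Its grip point is about (427,-76), with the blade at yaw 92.7°.

```bash
cat >> h.py <<'E'
def plan(*T):
    s=bot.state(); R=np.array(s["eef_rot"]); p=np.array(s["tcp_pos"]); y0=np.degrees(np.arctan2(R[1,0],R[0,0]))
    print("t",round(s["clock"],2),"tcp",p.round(1),"yaw",y0.round(2),"gap",round(s["finger_gap"],3),"gf",round(s["gripper_force"],1),"F",np.round(s["force"],1),"M",np.round(s["moment"],2),"tilt",np.degrees(np.arccos(-R[2,2])).round(2))
    for x,y,z,w in T:
        print((x,y,z,w),"->",(R.T@(np.array([x,y,z])-p)/10).round(2),"turn",round((y0-w+180)%360-180,2))
E
python3 -c "
from h import *
plan((480,300,250,130),(427,-76,130,92.66),(427,-76,45,92.66))"
```

```text
t 0.5 tcp [159.5 707.2 250.2] yaw 167.29 gap 0.999 gf 0.0 F [ 0.2 -0.2 -0.5] M [ 0.03 -0.02  0.02] tilt 0.01
(480, 300, 250, 130) -> [-4.022e+01 -3.267e+01  3.000e-02] turn 37.29
(427, -76, 130, 92.66) -> [-43.32 -70.51  12.03] turn 74.63
(427, -76, 45, 92.66) -> [-43.32 -70.51  20.53] turn 74.63
```

Call:
step_arm:
  motion:
    - [-40.2,-32.7,0,37.3,-1]
    - [-40.2,-32.7,0,37.3,-1]
    - [-40.2,-32.7,0,37.3,-1]
    - [-40.2,-32.7,0,37.3,-1]
    - [-40.2,-32.7,0,37.3,-1]
    - [-40.2,-32.7,0,37.3,-1]
    - [-40.2,-32.7,0,37.3,-1]
    - [-40.2,-32.7,0,37.3,-1]
    - [-40.2,-32.7,0,37.3,-1]
    - [-40.2,-32.7,0,37.3,-1]
    - [-43.3,-70.5,12,74.6,-1]
    - [-43.3,-70.5,12,74.6,-1]
    - [-43.3,-70.5,12,74.6,-1]
    - [-43.3,-70.5,12,74.6,-1]
    - [-43.3,-70.5,12,74.6,-1]
    - [-43.3,-70.5,12,74.6,-1]
    - [-43.3,-70.5,12,74.6,-1]
    - [-43.3,-70.5,12,74.6,-1]
    - [-43.3,-70.5,12,74.6,-1]
    - [-43.3,-70.5,12,74.6,-1]

```text
clock: 2.5
tcp_pos: [426.5, -77.8, 130.1]
eef_rot: [[-0.042, 0.999, -0.0], [0.999, 0.042, -0.0], [-0.0, -0.0, -1.0]]
force: [-0.2, 0.5, -0.4]
finger_gap: 0.999
gripper_force: 0.0
```

```bash
python3 -c "
from h import *
plan((427,-76,130,92.66),(427,-76,45,92.66))"
```

```text
t 2.5 tcp [426.5 -77.8 130.1] yaw 92.41 gap 0.999 gf 0.0 F [-0.2  0.5 -0.4] M [0.01 0.   0.01] tilt 0.03
(427, -76, 130, 92.66) -> [0.18 0.06 0.01] turn -0.25
(427, -76, 45, 92.66) -> [0.18 0.06 8.51] turn -0.25
```

Call:
step_arm:
  motion:
    - [0.1,0,3,0,-1]
    - [0.1,0,6,0,-1]
    - [0.1,0,8.5,0,-1]
    - [0.1,0,8.5,0,-1]
    - [0.1,0,8.5,0,-1]
    - [0.1,0,8.5,0,1]
    - [0.1,0,8.5,0,1]
    - [0.1,0,8.5,0,1]
    - [0.1,0,8.5,0,1]
    - [0.1,0,8.5,0,1]
    - [0.1,0,8.5,0,1]
    - [0.1,0,8.5,0,1]
    - [0.1,0,8.5,0,1]
    - [0.1,0,8.5,0,1]
    - [0.1,0,8.5,0,1]
    - [0.1,0,8.5,0,1]

```text
clock: 4.1
tcp_pos: [427.1, -74.6, 45.8]
eef_rot: [[-0.047, 0.999, 0.001], [0.999, 0.047, 0.001], [0.001, 0.001, -1.0]]
force: [-0.8, 0.9, 7.0]
finger_gap: 0.176
gripper_force: 58.4
```

```bash
python3 -c "
from h import *
plan((480,-300,120,83.74),(529,-520,120,83.74))"
```

```text
t 4.1 tcp [427.1 -74.6  45.8] yaw 92.68 gap 0.176 gf 58.4 F [-0.8  0.9  7. ] M [ 0.18 -0.04  0.01] tilt 0.07
(480, -300, 120, 83.74) -> [-22.76   4.24  -7.43] turn 8.94
(529, -520, 120, 83.74) -> [-44.97   8.1   -7.44] turn 8.94
```

```bash
python3 -c "
from h import *
plan((480,-300,130,83.74),(515.4,-597,130,83.74))"
```

```text
t 4.1 tcp [427.1 -74.6  45.8] yaw 92.68 gap 0.176 gf 58.4 F [-0.8  0.9  7. ] M [ 0.18 -0.04  0.01] tilt 0.07
(480, -300, 130, 83.74) -> [-22.76   4.24  -8.43] turn 8.94
(515.4, -597, 130, 83.74) -> [-52.59   6.39  -8.45] turn 8.94
```

Call:
step_arm:
  motion:
    - [0,0,-2,0,1]
    - [0,0,-5,0,1]
    - [0,0,-8,0,1]
    - [-4,0.8,-8,3,1]
    - [-8,1.6,-8,6,1]
    - [-12,2.4,-8,9,1]
    - [-16,3.2,-8,9,1]
    - [-20,4,-8,9,1]
    - [-24,4.8,-8,9,1]
    - [-28,5.4,-8,9,1]
    - [-32,5.8,-8,9,1]
    - [-36,6,-8,9,1]
    - [-40,6.1,-8,9,1]
    - [-44,6.2,-8,9,1]
    - [-48,6.3,-8,9,1]
    - [-51,6.4,-8,9,1]
    - [-52.5,6.4,-8,9,1]
    - [-52.5,6.4,-8,9,1]
    - [-52.5,6.4,-8,9,1]
    - [-52.5,6.4,-8,9,1]

```text
clock: 6.1
tcp_pos: [515.7, -594.7, 125.0]
eef_rot: [[0.109, 0.994, -0.0], [0.994, -0.109, 0.001], [0.001, -0.0, -1.0]]
force: [-0.2, 0.4, -1.9]
finger_gap: 0.174
gripper_force: 59.1
```

Run:
```python
from h import *
plan((515.4,-597,130,83.74),(515.4,-597,47,83.74))
im,d=vision.get_image("scene"); cv2.imwrite("pics/s2.png",cv2.resize(im[40:240,100:400,::-1],(750,500)))
np.save("scene_d.npy",d)
```

```text
t 6.1 tcp [ 515.7 -594.7  125. ] yaw 83.73 gap 0.174 gf 59.1 F [-0.2  0.4 -1.9] M [0.03 0.01 0.01] tilt 0.09
(515.4, -597, 130, 83.74) -> [-0.23 -0.   -0.5 ] turn -0.01
(515.4, -597, 47, 83.74) -> [-0.25  0.    7.8 ] turn -0.01
```

View pics/s2.png

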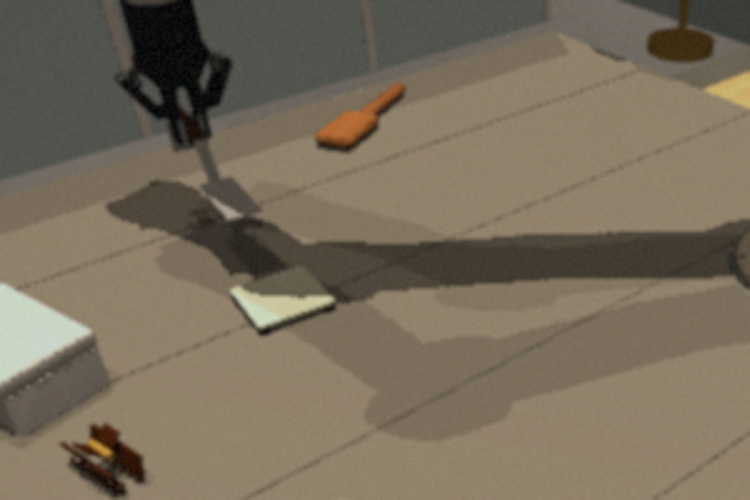

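The picture shows the lifter held, its blade (crop (230,198)) pointing at the square stone (crop (282,298)). I'll measure the blade's pose in depth.

```bash
cat >> h.py <<'E'
def blade(cam="top"):
    """blade points in the frame (grip point, tool yaw): x ahead, y left, z up rel. to lying lifter"""
    im,d=vision.get_image(cam); s=bot.state(); p=np.array(s["tcp_pos"]); R=np.array(s["eef_rot"])
    ys,xs=np.mgrid[0:400,0:640]; P=world(cam,d,np.c_[xs.ravel(),ys.ravel()]); 
    ax=R[:,0]; ay=np.array([-ax[1],ax[0],0]); q=np.c_[(P-p)@ax,(P-p)@ay,P[:,2]-p[2]+45]
    k=(abs(q[:,1])<35)&(q[:,0]>40)&(q[:,0]<170)&(abs(q[:,2])<22); q=q[k]
    return q,im,d
def bfit(cam):
    q,im,d=blade(cam)
    if len(q)<30: print(cam,"few",len(q)); return
    c=q[(q[:,0]>65)&(q[:,0]<148)&(abs(q[:,1])<16)]
    f=np.linalg.lstsq(np.c_[c[:,0],c[:,1],np.ones(len(c))],c[:,2],rcond=None)[0]
    print(cam,len(q),"slope x,y deg",np.degrees(f[:2]).round(2),"z at 55,155",(f[2]+f[0]*np.array([55,155])).round(1),"x range",np.percentile(q[:,0],[1,99]).round(1),"y",np.percentile(q[:,1],[1,99]).round(1),"mean y near/far",q[q[:,0]<90][:,1].mean().round(1),q[q[:,0]>120][:,1].mean().round(1))
E
python3 - <<'E'
from h import *
bfit("top"); bfit("scene")
im,d=vision.get_image("top")
for r in spotter.masks_of("top","square_stone"):
    print(r["score"],r["location"])
E
```

```text
top 1140 slope x,y deg [-0.01  0.09] z at 55,155 [1.1 1.1] x range [ 44.3 153.1] y [-19.1  20.2] mean y near/far 0.7 0.6
scene 284 slope x,y deg [ 0.11 -0.11] z at 55,155 [0.3 0.5] x range [ 46.4 159.4] y [-18.8  20.6] mean y near/far 0.5 0.6
0.63 [493.4, 174.9]
```

Call:
step_arm:
  motion:
    - [-0.2,0,2,0,1]
    - [-0.2,0,4.5,0,1]
    - [-0.2,0,6.5,0,1]
    - [-0.2,0,7.5,0,1]
    - [-0.2,0,7.7,0,1]
    - [-0.2,0,7.7,0,1]
    - [-0.2,0,7.7,0,1]

```text
clock: 7.05
tcp_pos: [515.2, -598.5, 48.7]
eef_rot: [[0.11, 0.994, 0.0], [0.994, -0.11, -0.001], [-0.001, 0.0, -1.0]]
force: [-1.1, 0.3, -1.5]
finger_gap: 0.178
gripper_force: 59.2
```

Run:
```python
from h import *
u=np.array([np.cos(np.radians(83.74)),np.sin(np.radians(83.74))]); g=np.array([540.5,-368.4])-108*u
plan((*g,48,83.74))
bfit("top"); bfit("scene")
```

```text
t 7.05 tcp [ 515.2 -598.5   48.7] yaw 83.68 gap 0.178 gf 59.2 F [-1.1  0.3 -1.5] M [-0.03  0.06  0.01] tilt 0.04
(np.float64(528.7236401746253), np.float64(-475.75603080061825), 48, 83.74) -> [ 1.235e+01 -1.000e-02  6.000e-02] turn -0.06
top 1934 slope x,y deg [ 0.06 -0.36] z at 55,155 [0.8 0.9] x range [ 41.4 168.5] y [-34.2  34.3] mean y near/far 0.7 0.6
scene 532 slope x,y deg [-0.33 -0.15] z at 55,155 [ 0.6 -0. ] x range [ 42.3 167. ] y [-34.1  33.9] mean y near/far -1.5 -0.9
```

Call:
step_arm:
  motion:
    - [1,0,0,0,1]
    - [2.5,0,0,0,1]
    - [4,0,0,0,1]
    - [5.5,0,0,0,1]
    - [7,0,0,0,1]
    - [8.5,0,0,0,1]
    - [10,0,0,0,1]
    - [11.3,0,0,0,1]
    - [12,0,0,0,1]
    - [12.3,0,0,0,1]
    - [12.3,0,0,0,1]
    - [12.3,0,0,0,1]

```text
clock: 8.35
tcp_pos: [528.4, -476.7, 48.4]
eef_rot: [[0.11, 0.994, 0.0], [0.994, -0.11, -0.001], [-0.001, 0.0, -1.0]]
force: [0.2, -0.4, -1.4]
finger_gap: 0.178
gripper_force: 59.2
```

Run:
```python
from h import *
plan()
im,d=vision.get_image("top"); cv2.imwrite("pics/t3.png",cv2.resize(im[100:260,400:600,::-1],(700,560)))
```

```text
t 8.35 tcp [ 528.4 -476.7   48.4] yaw 83.66 gap 0.178 gf 59.2 F [ 0.2 -0.4 -1.4] M [-0.06 -0.02 -0.03] tilt 0.05
```

View pics/t3.png

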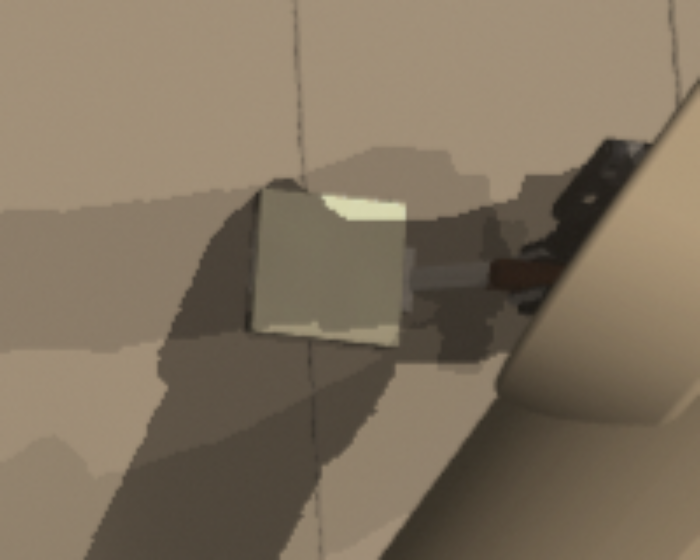

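The blade is fully under the stone, whose centre at crop (330,268) means it has not moved. Next is the lift.

Call:
step_arm:
  motion:
    - [0,0,-0.3,0,1]
    - [0,0,-0.6,0,1]
    - [0,0,-1,0,1]
    - [0,0,-1.5,0,1]
    - [0,0,-2,0,1]
    - [0,0,-2.5,0,1]
    - [0,0,-3,0,1]
    - [0,0,-3.6,0,1]
    - [0,0,-4.2,0,1]
    - [0,0,-4.8,0,1]
    - [0,0,-5.4,0,1]
    - [0,0,-6,0,1]
    - [0,0,-6.3,0,1]
    - [0,0,-6.5,0,1]
    - [0,0,-6.5,0,1]
    - [0,0,-6.5,0,1]

```text
clock: 10.0
tcp_pos: [528.6, -475.8, 113.1]
eef_rot: [[0.11, 0.994, -0.0], [0.994, -0.11, 0.0], [0.0, -0.0, -1.0]]
force: [-0.1, -0.5, -2.7]
finger_gap: 0.176
gripper_force: 59.0
```

```bash
cat >> h.py <<'E'
def stone(cam="top"):
    """stone top on the lifter, in the frame of blade()"""
    im,d=vision.get_image(cam); s=bot.state(); p=np.array(s["tcp_pos"]); R=np.array(s["eef_rot"])
    for r in spotter.masks_of(cam,"square_stone")[:2]:
        ys,xs=np.nonzero(cv2.erode(r["mask"].astype(np.uint8),np.ones((3,3)))&(d>0)); P=world(cam,d,np.c_[xs,ys]); ax=R[:,0]; ay=np.array([-ax[1],ax[0],0])
        q=np.c_[(P-p)@ax,(P-p)@ay,P[:,2]-p[2]+45]; q=q[abs(q[:,2]-np.median(q[:,2]))<12]
        f=np.linalg.lstsq(np.c_[q[:,0],q[:,1],np.ones(len(q))],q[:,2],rcond=None)[0]
        c,sz,an=cv2.minAreaRect(q[:,:2].astype(np.float32))
        print(cam,round(r["score"],2),"world",np.median(P,0).round(1),"lifter frame c",np.round(c,1),np.round(sz,1),round(an,1),"z",np.median(q[:,2]).round(1),"slopes",np.degrees(f[:2]).round(1))
    return im,d
E
python3 - <<'E'
from h import *
plan()
stone("top"); im,d=stone("scene"); cv2.imwrite("pics/s3.png",cv2.resize(im[60:200,150:350,::-1],(700,490)))
E
```

```text
t 10.0 tcp [ 528.6 -475.8  113.1] yaw 83.69 gap 0.176 gf 59.0 F [-0.1 -0.5 -2.7] M [-0.18  0.02 -0.03] tilt 0.02
top 0.78 world [ 539.4 -366.9   75. ] lifter frame c [109.7   0.8] [88.3 86.4] 0.3 z 7.0 slopes [-0. -0.]
scene 0.71 world [ 543.1 -357.6   74.3] lifter frame c [114.3  -1.2] [87.9 90.7] 89.8 z 6.3 slopes [-0.6 -0.2]
```

View pics/s3.png

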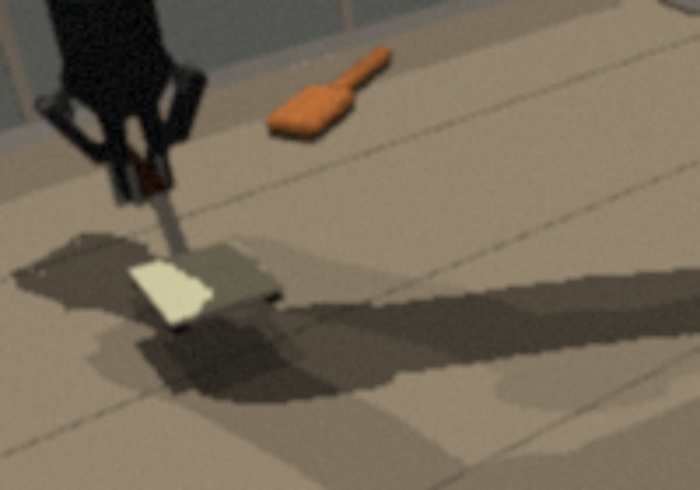

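The stone (crop (205,280)) is carried level on the blade, about 60 mm up. Next is the carry towards the tray.

```bash
python3 -c "
from h import *
plan((490.7,281.3,113,75.53))"
```

```text
t 10.2 tcp [ 528.6 -475.8  113. ] yaw 83.69 gap 0.173 gf 59.0 F [-0.8 -0.8 -2.5] M [-0.14 -0.05 -0.02] tilt 0.02
(490.7, 281.3, 113, 75.53) -> [ 7.483e+01 -1.208e+01  2.000e-02] turn 8.16
```

Call:
step_arm:
  motion:
    - [0.3,0,0,0,1]
    - [0.9,-0.1,0,0,1]
    - [1.8,-0.3,0,0,1]
    - [3,-0.5,0,0,1]
    - [4.5,-0.7,0,0,1]
    - [6.3,-1,0,0,1]
    - [8.3,-1.3,0,0,1]
    - [10.5,-1.7,0,0,1]
    - [12.7,-2.05,0,0,1]
    - [14.9,-2.4,0,0,1]
    - [17.1,-2.75,0,0,1]
    - [19.3,-3.1,0,0,1]
    - [21.5,-3.45,0,0,1]
    - [23.7,-3.8,0,0,1]
    - [25.9,-4.2,0,0,1]
    - [28.1,-4.55,0,0,1]
    - [30.3,-4.9,0,0,1]
    - [32.5,-5.25,0,0,1]
    - [34.7,-5.6,0,0,1]
    - [36.9,-6,0,0,1]

```text
clock: 12.2
tcp_pos: [509.0, -100.4, 113.5]
eef_rot: [[0.109, 0.994, 0.0], [0.994, -0.109, 0.0], [0.0, 0.0, -1.0]]
force: [-0.5, 0.4, -2.8]
finger_gap: 0.177
gripper_force: 59.0
```

Call:
step_arm:
  motion:
    - [2.2,-0.35,0,0.2,1]
    - [4.4,-0.7,0,0.6,1]
    - [6.6,-1.05,0,1.1,1]
    - [8.8,-1.4,0,1.7,1]
    - [11,-1.75,0,2.3,1]
    - [13.2,-2.1,0,2.9,1]
    - [15.4,-2.5,0,3.5,1]
    - [17.6,-2.85,0,4.1,1]
    - [19.8,-3.2,0,4.7,1]
    - [22,-3.55,0,5.3,1]
    - [24.2,-3.9,0,5.9,1]
    - [26.4,-4.25,0,6.5,1]
    - [28.6,-4.6,0,7.1,1]
    - [30.6,-4.95,0,7.5,1]
    - [32.4,-5.2,0,7.8,1]
    - [34,-5.5,0,8,1]
    - [35.4,-5.7,0,8.1,1]
    - [36.6,-5.9,0,8.2,1]
    - [37.4,-6,0,8.2,1]
    - [37.9,-6.1,0,8.2,1]

```text
clock: 14.2
tcp_pos: [490.4, 281.6, 113.3]
eef_rot: [[0.25, 0.968, 0.0], [0.968, -0.25, -0.0], [0.0, 0.0, -1.0]]
force: [0.1, 0.1, -2.7]
finger_gap: 0.173
gripper_force: 59.0
```

Call:
step_arm:
  motion:
    - [0,0,0,0,1]
    - [0,0,0,0,1]
    - [0,0,0,0,1]

```text
clock: 14.5
tcp_pos: [490.7, 280.1, 113.4]
eef_rot: [[0.252, 0.968, 0.0], [0.968, -0.252, -0.0], [-0.0, 0.0, -1.0]]
force: [-0.3, 0.2, -2.2]
finger_gap: 0.179
gripper_force: 59.0
```

Run:
```python
from h import *
plan((490.7,281.3,113,75.53))
im,d=stone("top"); stone("scene"); cv2.imwrite("pics/t4.png",cv2.resize(im[100:340,60:320,::-1],(650,600)))
g=im[125:260,90:230].astype(int); m=vision.camera_model("top")
for r in spotter.masks_of("top","tray"): 
    ys,xs=np.nonzero(r["mask"]); P=world("top",d,np.c_[xs,ys]); P=P[P[:,2]<20]; print("tray",r["score"],np.array(cv2.minAreaRect(P[:,:2].astype(np.float32))[0]).round(1),cv2.minAreaRect(P[:,:2].astype(np.float32))[1:])
```

```text
t 14.5 tcp [490.7 280.1 113.4] yaw 75.43 gap 0.179 gf 59.0 F [-0.3  0.2 -2.2] M [-0.13 -0.   -0.02] tilt 0.02
(490.7, 281.3, 113, 75.53) -> [ 0.12 -0.03  0.04] turn -0.1
scene 0.75 world [523.9 391.7  75.1] lifter frame c [112.5  -1.8] [89.8 88.6] 89.9 z 6.8 slopes [-0.2  0.1]
tray 0.59 [508.9 355.9] ((189.5425262451172, 191.2094268798828), 75.00458526611328)
```

View pics/t4.png

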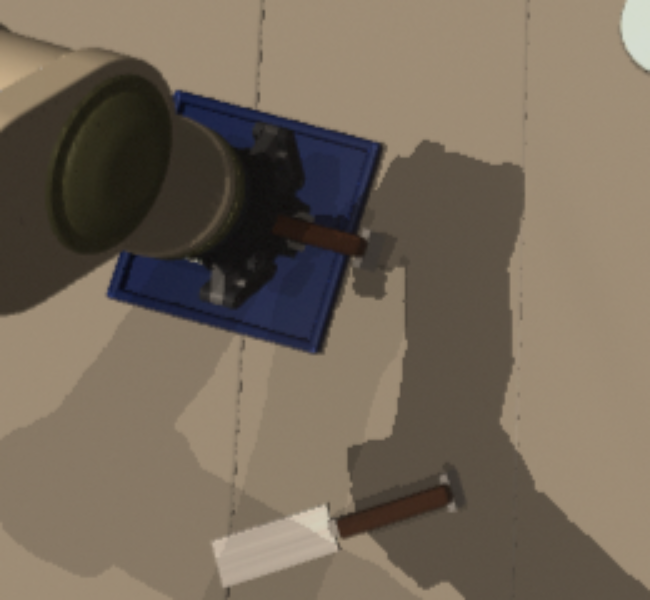

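The arm hides the stone here, but the scene camera gives it level and about 31 mm past the tray centre along the blade, with the heel outside the rim. I'll lower it gently.

Call:
step_arm:
  motion:
    - [0,0,0.3,0,1]
    - [0,0,0.8,0,1]
    - [0,0,1.4,0,1]
    - [0,0,2,0,1]
    - [0,0,2.6,0,1]
    - [0,0,3.2,0,1]
    - [0,0,3.8,0,1]
    - [0,0,4.3,0,1]
    - [0,0,4.7,0,1]
    - [0,0,5,0,1]
    - [0,0,5.2,0,1]
    - [0,0,5.4,0,1]
    - [0,0,5.5,0,1]
    - [0,0,5.6,0,1]
    - [0,0,5.7,0,1]
    - [0,0,5.8,0,1]
    - [0,0,5.85,0,1]
    - [0,0,5.85,0,1]
    - [0,0,5.85,0,1]

```text
clock: 16.65
tcp_pos: [490.6, 280.9, 54.8]
eef_rot: [[0.251, 0.968, 0.0], [0.968, -0.251, 0.0], [0.0, 0.0, -1.0]]
force: [0.5, 0.8, -1.5]
finger_gap: 0.179
gripper_force: 59.0
```

Run:
```python
from h import *
plan()
stone("scene")
```

```text
t 16.65 tcp [490.6 280.9  54.8] yaw 75.49 gap 0.179 gf 59.0 F [ 0.5  0.8 -1.5] M [ 0.01 -0.   -0.  ] tilt 0.01
scene 0.87 world [522.9 391.3  19.8] lifter frame c [112.   -2.3] [89.2 88.5] 89.9 z 10.0 slopes [0.2 0.1]
```

The stone stands on the tray floor (top at 20 mm) and the lifter is unloaded. I'll draw the blade back, going just over the rim.

Call:
step_arm:
  motion:
    - [-0.4,0,0,0,1]
    - [-1,0,0,0,1]
    - [-1.8,0,0,0,1]
    - [-2.6,0,0,0,1]
    - [-3.4,0,0,0,1]
    - [-4.2,0,0,0,1]
    - [-5,0,0,0,1]
    - [-5.5,0,0,0,1]
    - [-5.7,0,0,0,1]
    - [-5.7,0,0,0,1]
    - [-5.7,0,0,0,1]

```text
clock: 17.85
tcp_pos: [476.6, 226.3, 54.9]
eef_rot: [[0.25, 0.968, 0.001], [0.968, -0.25, 0.001], [0.001, 0.0, -1.0]]
force: [1.3, 2.7, -0.3]
finger_gap: 0.178
gripper_force: 59.3
```

Run:
```python
from h import *
plan()
stone("scene")
```

```text
t 17.85 tcp [476.6 226.3  54.9] yaw 75.52 gap 0.178 gf 59.3 F [ 1.3  2.7 -0.3] M [ 0.77 -0.25 -0.01] tilt 0.05
scene 0.98 world [522.8 391.9  19.8] lifter frame c [167.7  -1.5] [89.6 90.7] 90.0 z 9.9 slopes [-0.1  0.1]
```

Call:
step_arm:
  motion:
    - [0.4,0,0,0,1]
    - [0.4,0,-0.2,0,1]
    - [0.4,0,-0.4,0,1]
    - [0.4,0,-0.6,0,1]
    - [0.4,0,-0.7,0,1]
    - [0.4,0,-0.7,0,1]
    - [-0.1,0,-0.7,0,1]
    - [-0.6,0,-0.7,0,1]
    - [-1.1,0,-0.7,0,1]
    - [-1.6,0,-0.7,0,1]
    - [-1.6,0,-0.7,0,1]

```text
clock: 19.05
tcp_pos: [472.1, 209.1, 61.9]
eef_rot: [[0.252, 0.968, -0.0], [0.968, -0.252, -0.0], [-0.0, -0.0, -1.0]]
force: [-0.5, 0.6, -2.6]
finger_gap: 0.179
gripper_force: 59.0
```

Run:
```python
from h import *
plan()
stone("scene")
bfit("top")
```

```text
t 19.05 tcp [472.1 209.1  61.9] yaw 75.41 gap 0.179 gf 59.0 F [-0.5  0.6 -2.6] M [-0.14  0.07  0.01] tilt 0.02
scene 0.8 world [519.5 372.   22.6] lifter frame c [166.3  -3.8] [89.4 87.2] 84.6 z 5.7 slopes [-3.7  0.1]
top few 0
```

The stone is being dragged along (about 17 mm) while it is tilted on the blade. A quick pull will make the polished blade slip out from under it.

Call:
step_arm:
  motion:
    - [-5,0,0,0,1]
    - [-10,0,0,0,1]
    - [-12,0,0,0,1]
    - [-12,0,-1,0,1]
    - [-12,0,-2,0,1]
    - [-12,0,-2,0,1]

```text
clock: 19.8
tcp_pos: [442.9, 94.0, 82.6]
eef_rot: [[0.251, 0.968, 0.002], [0.968, -0.251, 0.0], [0.001, 0.002, -1.0]]
force: [-0.1, -0.2, -2.2]
finger_gap: 0.176
gripper_force: 59.3
```

Run:
```python
from h import *
plan((490,60,80,75.5),(490,60,46,75.5))
im,d=stone("scene"); bfit("top"); stone("top"); cv2.imwrite("pics/s5.png",cv2.resize(im[150:400,280:600,::-1],(768,600)))
```

```text
t 19.8 tcp [442.9  94.   82.6] yaw 75.47 gap 0.176 gf 59.3 F [-0.1 -0.2 -2.2] M [-0.02  0.   -0.01] tilt 0.1
(490, 60, 80, 75.5) -> [-2.11  5.41  0.26] turn -0.03
(490, 60, 46, 75.5) -> [-2.12  5.41  3.66] turn -0.03
scene 0.87 world [514.3 369.7  19.8] lifter frame c [281.1   0.8] [87.5 87.8] 80.8 z -17.3 slopes [-0.   0.1]
scene 0.71 world [689.5  -7.   13.8] lifter frame c [ -39.2 -263.9] [90.1 88.9] 15.3 z -23.3 slopes [ 0.1 -0.1]
top few 0
top 0.72 world [548.3 373.1  20.2] lifter frame c [293.6 -37. ] [50.4 24.4] 19.1 z -16.3 slopes [-0.6 -0.6]
```

View pics/s5.png

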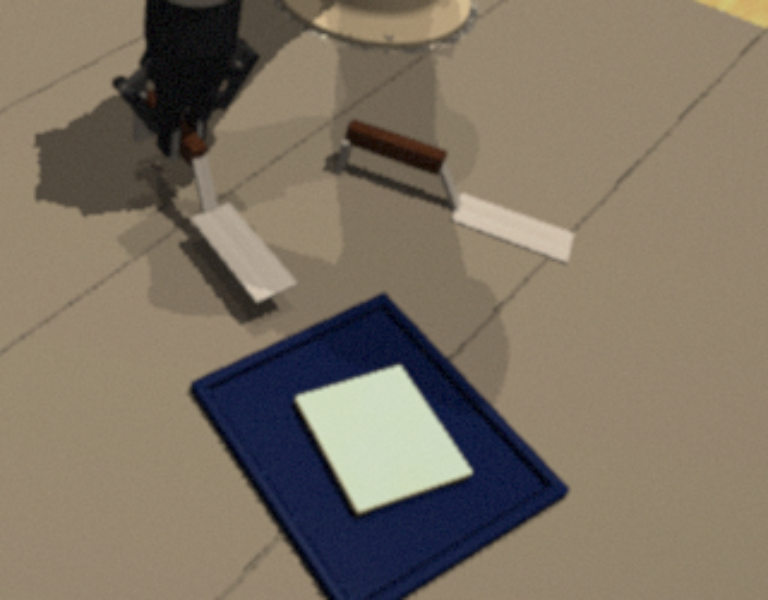

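The stone lies flat near the tray's centre (crop (385,440)) and the lifter is free of it. Now to lay the lifter down on the bare shelf.

Call:
step_arm:
  motion:
    - [-0.5,1.4,0,0,1]
    - [-1,3,0,0,1]
    - [-1.6,4.5,0.2,0,1]
    - [-2.1,5.4,0.3,0,1]
    - [-2.1,5.4,1,0,1]
    - [-2.1,5.4,2,0,1]
    - [-2.1,5.4,2.8,0,1]
    - [-2.1,5.4,3.2,0,1]
    - [-2.1,5.4,3.4,0,1]
    - [-2.1,5.4,3.5,0,1]
    - [-2.1,5.4,3.6,0,1]
    - [-2.1,5.4,3.6,0,1]

```text
clock: 21.25
tcp_pos: [489.3, 60.3, 45.9]
eef_rot: [[0.25, 0.968, 0.0], [0.968, -0.25, 0.0], [0.0, 0.0, -1.0]]
force: [-1.2, 0.4, -2.0]
finger_gap: 0.179
gripper_force: 59.2
```

Run:
```python
from h import *
plan()
bfit("scene"); bfit("top")
```

```text
t 21.25 tcp [489.3  60.3  45.9] yaw 75.5 gap 0.179 gf 59.2 F [-1.2  0.4 -2. ] M [-0.1   0.03  0.  ] tilt 0.02
scene 1755 slope x,y deg [ 0.14 -0.13] z at 55,155 [0.7 1. ] x range [ 42.1 169.3] y [-34.2  34.5] mean y near/far -1.1 -0.8
top few 0
```

Call:
step_arm:
  motion:
    - [0,0,0,0,-1]
    - [0,0,0,0,-1]
    - [0,0,0,0,-1]
    - [0,0,0,0,-1]
    - [0,0,0,0,-1]
    - [0,0,0,0,-1]
    - [0,0,0,0,-1]
    - [0,0,0,0,-1]
    - [0,0,-1.5,0,-1]
    - [0,0,-4,0,-1]
    - [0,0,-8,0,-1]
    - [0,0,-12,0,-1]
    - [0,0,-16,0,-1]
    - [-5,0,-16,0,-1]
    - [-10,0,-16,0,-1]
    - [-15,0,-16,0,-1]
    - [-20,0,-16,0,-1]
    - [-20,0,-16,0,-1]

```text
clock: 23.15
tcp_pos: [437.0, -140.0, 206.7]
eef_rot: [[0.261, 0.965, 0.002], [0.965, -0.261, -0.002], [-0.002, 0.002, -1.0]]
force: [0.3, 1.2, -0.3]
finger_gap: 1.0
gripper_force: 0.0
```

Run:
```python
from h import *
plan()
im,d=stone("top"); cv2.imwrite("pics/t6.png",im[:,:,::-1])
for l in ("tray","round_stone","lifter"):
    for r in spotter.masks_of("top",l):
        ys,xs=np.nonzero(r["mask"]&(d>0)); P=world("top",d,np.c_[xs,ys]); P=P[P[:,2]<100]; c=cv2.minAreaRect(P[:,:2].astype(np.float32)); print(l,round(r["score"],2),np.round(c[0],1),np.round(c[1],1),round(c[2],1),np.percentile(P[:,2],[2,50,98]).round(1))
```

```text
t 23.15 tcp [ 437.  -140.   206.7] yaw 74.89 gap 1.0 gf 0.0 F [ 0.3  1.2 -0.3] M [-0.02 -0.03  0.03] tilt 0.16
top 0.9 world [507.7 361.   19.9] lifter frame c [499.6  60.5] [85.2 88.8] 80.2 z -141.3 slopes [0.  0.1]
top 0.59 world [507.4 141.8   2.9] lifter frame c [302.2   2.6] [103.  35.] 0.3 z -159.1 slopes [-0.8  0.5]
tray 0.69 [509.1 356.8] [190.9 191.2] 75.6 [ 3.3  6.7 15.7]
round_stone 0.89 [685.3 -13.6] [91.1 91.2] 43.6 [11.1 14.  16.8]
lifter 0.89 [252.9 265.5] [ 41.5 214. ] 18.9 [-1.1  3.  57.7]
lifter 0.61 [500.6 106.1] [214.7  40.9] 75.1 [-0.9  3.1 57.8]
```

View pics/t6.png

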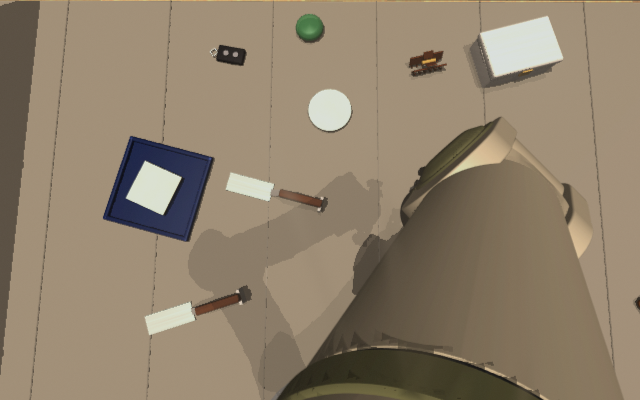

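The stone lies flat in the tray (154,188), 5 mm from its centre. The lifter is flat at (275,190), clear of the tray, and the round stone at (330,110) has not moved. Handing in.

Call:
step_arm:
  motion:
    - [0,0,0,0,-1]
    - [0,0,0,0,-1]
    - [0,0,0,0,-1]

```text
clock: 23.7
tcp_pos: [439.3, -132.7, 205.7]
eef_rot: [[0.249, 0.969, -0.0], [0.969, -0.249, 0.0], [-0.0, -0.0, -1.0]]
force: [0.9, 0.4, -0.6]
finger_gap: 0.999
gripper_force: 0.0
```

```bash
python3 -c "
from rig import bot
print(bot.job_done())"
```

```text
the job is handed in; nothing more can be done
None
```

I handed the job in at about 24 s; no verdict came back, but the last image showed the square stone flat in the tray about 5 mm off centre, the lifter flat on the bare shelf clear of it, and the round stone unmoved.

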